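# Bring a trolley wheel's valve to twelve o'clock, spoke by spoke

## Robot

A 7-joint arm with a two-finger parallel gripper is mounted at the origin on a cart in front of the work surface, level with it; the furniture and walls round the work are solid. World frame = base frame: x ahead of the robot, y to its left, z up, the work surface at z = 0. Lengths are in m, angles in rad, forces in N, time in s.
With the tool pointing down it reaches from about 0.425 to 0.825 m from the base axis. Payload 3.6 kg.
Tool frame: the origin (TCP) lies between the finger pads; the fingertips stand 8 mm ahead of it and the grasp point (between the pads) lies 11 mm behind it; z points along the fingers, y is the line along which they close (so a half turn about z gives the same grasp; the last joint's range is limited). The gripper opens to 93 mm and grips with 3 to 60 N. Pads are 15 mm wide; open, the fingers measure 128 mm over their backs; the gripper's body (75 mm by 188 mm) begins 65 mm behind the grasp point.
Start: joints at [-1.272, 0.615, -0.013, 1.423, 0.008, 1.103, -0.04], TCP at [0.207, 0.616, 0.227] pointing down, gripper open.
Joint ranges: [-3.12, 3.12], [-0.3, 2.06], [-1.34, 1.32], [0.26, 2.42], [-1.36, 4.5], [0.01, 1.98], [-2.84, 2.84]. Speed limits (rad/s): [2.79, 2.79, 3.14, 3.14, 3.14, 3.14, 3.14].

## Interface

Orientations are given as a unit quaternion [x, y, z, w].
In Python, from bench import r gives the robot as it stands.
- The arm moves only by the shell command python3 -m inch 'ROWS' [OPENING] [FORCE]. ROWS is a JSON object of lists of equal length, an entry for each row: "offset": the shift along the tool's x, y, z in mm, a list of three; "dr": the turn, a rotation vector about the tool's x, y, z in degrees, a list of three. A call has 1 to 10 rows; each row shifts and turns the commanded pose from where the row before left it, along the tool's axes as they then stand; what a row does not reach is not made up. A row lasts 1/8 s, in which the tool goes at most 62.5 mm and 10.7 degrees, less where a joint would pass 70% of its speed; a pose out of reach is approached as far as the arm can. A call is refused whole if a number of a shift passes 62.5 or a number of a turn 10.7, either way. A call with a gripper value outside its range is refused whole. OPENING is the gripper command: -1 is shut, 1 is fully open, values between are in proportion, set as the call begins (- or left out, the last holds). The fingers move at their own pace and stop on an object; FORCE is the grip in N (left out, the last holds). Time passes only in rows, so rows that do not move let the fingers close. It gives the time, the measured TCP pose, the force, the opening and the grip force at its end, in the units of the state.
- r.read_state(): the state, without advancing time (a new reading comes with each control period).
- r.camera(name): name is "scene" or "top" or "wrist"; returns a dict with "pixels" (480x640x3 uint8, blue, green, red), "fovy" (degrees; the focal length in pixels is half the picture's height over the tangent of half this angle, whatever the lens; pixels are square), "cx", "cy" (the principal point, pixels), "world_to_cam" (4x4, takes a point from world to camera coordinates); the wrist camera has in their place "tool_from_camera" (4x4, takes a point from camera to tool coordinates, whose origin is the TCP and whose axes are the flange's). Camera axes: x right, y down, z forward; pixel columns grow to the right and rows downward; lengths in m; the calibration is good to about 2 mm. A picture is of the moment at which its call begins: read the wrist's pose just before it. There is no depth.
- r.hand_in(): hands the job in; it is judged then, once.
The state is a dict: "time": time; "joint_positions": joint angles; "qd": joint speeds; "joint_efforts": joint torques, N m; "tcp_pos": TCP position; "tcp_rot": TCP orientation; "force": force on the tool from outside, world axes, zero at the start; "wrist_torque": the same for the moment, N m; "width": opening from 0.0 (shut) to 1.0 (fully open); "gripper_force": force on a finger pad.
Only numpy, scipy, OpenCV 4.12 (cv2) and the standard library are available. Lean on these libraries where they do the work, as an engineer would, in place of code of your own. Each camera call takes 0.05 s, during which the arm holds its last target. There are 200 camera calls.

## Task

The tyre on this trolley wheel has just been slipped on and is not yet seated: push the wheel round on its stand by the spokes with a fingertip, spoke after spoke, until the valve stem is straight up at twelve o'clock, right above the hub, ready for the pump. Grip nothing, do not push on the tyre or the valve (that would shear the valve), and do not draw the wheel off its stub axle, where no nut holds it yet. Leave the things round the stand where they are and finish with the hand clear of the wheel.

Things in the scene. Friction and masses are not known exactly. Their poses are not given: they have to be found in the camera images.
- stand: Fixed wheel stand: grey foot plate 200 x 200 x 10 mm (local x -90 to +110 mm) and a 40 mm square column behind the wheel (local x 56 to 96 mm) that carries an inclined stub axle; nothing stands before the wheel. Origin on the worktop under the wheel's centre; z up; x points away from the robot (within 0.35 rad of straight ahead). The wheel's front faces -x, leaning back by 25 degrees.
- hub_centre (a point): Wheel's centre, 185 mm above the worktop; does not turn. Its x axis is the wheel's axle, pointing back and 25 degrees down; y to the left as the robot sees it, z up along the wheel (leaning back 25 degrees): y and z span the wheel's middle plane. Hub 47 mm diameter, front at x = -26 mm, axle end at x = -30 mm. Between hub and rim (98 mm radius) the openings go right through.
- valve_tip (a point): Free end of the valve stem, 60 mm from the wheel's centre, in its middle plane, half-way between two spokes. The stem, 8 mm thick, black rubber with a brass end, sits inside the rim (98 mm radius) and points to the hub. z axis: from the wheel's centre out through the valve. Valve at twelve o'clock = z along hub_centre's z; y in hub_centre's frame is then 0.
- wheel (a joint): Wheel angle in rad: 0 or 6.283 with the valve exactly at the top; grows clockwise as the robot sees the wheel (right-hand side, -y, going down). Starts between 1.75 and 4.53; turns either way without stop; stiff bearing (0.14 N m, about 2.3 N at 60 mm radius), so it stays where it is left.
- bush (a joint): How far in m the wheel has been drawn off its stub axle towards the robot: 0 = fully on. There is no nut; the lean and a snug bush (about 7 N together) hold it. More than 10 mm fails.
- spokes: The five round spokes, the part to push, 13 mm thick, straight from hub to rim at 36, 108, 180, 252 and 324 degrees from the valve. Up to 60 mm radius their centre lines lie 13.5 mm before the wheel's middle plane (fronts at 20 mm); then they fall back, 9.5 mm at 86 mm radius, 3 mm at the rim. Origin at the wheel's centre, turning with it; z axis through the valve.
- tyre: The black tyre, not to be pushed (brushing it under 4 N does no harm): 306 mm outer diameter, 44 mm wide, 22 mm to either side of the wheel's middle plane; its inner edge is at the rim, 108 mm radius. Origin at the wheel's centre.
- valve: The valve stem, not to be pushed. Origin at the wheel's centre, z axis along the stem, outward.
- bottle: Bystander: clear spray bottle, 82 x 60 x 183 mm, standing on the worktop to the left behind the stand. Origin at the centre of its underside.
- rim_tape: Bystander: roll of tape, 98 mm diameter, 25 mm high, lying on the worktop to the right. Origin at the centre of its underside.
- tyre_lever_a_centre (a point): Bystander: flat steel tyre lever, about 165 x 18 mm, under 12 mm high, lying on the worktop to the left of the stand. Point at its centre.
- tyre_lever_b_centre (a point): Bystander: second tyre lever like the first, beside it. Point at its centre.

How it is judged:
On the way, in this order (a step that is already met when the one before it is completed fails the run):
1. a fingertip pushes a spoke (contact force between the fingers and spokes above 0.4 N), for 0.05 s.
2. the wheel has turned and that spoke is left, the valve not yet up (contact force between the fingers and spokes below 0.1 N and distance of valve_tip from where it was at the start of the episode above 0.02 m and not (y of valve_tip in the frame of hub_centre between -0.01 and 0.01 m and z of valve_tip in the frame of hub_centre above 0 m)), for 0.3 s.
3. a spoke is pushed again (contact force between the fingers and spokes above 0.4 N), for 0.05 s.
4. the valve is at twelve o'clock, the hand off the spokes (y of valve_tip in the frame of hub_centre between -0.006 and 0.006 m and z of valve_tip in the frame of hub_centre above 0 m and contact force between the fingers and spokes below 0.1 N), for 0.2 s.
At the end, for the whole second after the job is handed in: The wheel rests with its valve tip within 6 mm (about 6 degrees) to either side of straight above the hub, the wheel is on its stub axle (within 5 mm of fully on), and the bottle, the tape and both tyre levers are within 20 mm of where they were (y of valve_tip in the frame of hub_centre between -0.006 and 0.006 m and z of valve_tip in the frame of hub_centre above 0 m and velocity of joint wheel between -0.03 and 0.03 rad/s and distance of each of bottle, rim_tape, tyre_lever_a_centre, tyre_lever_b_centre from where it was at the start of the episode below 0.02 m and angle between bottle's own z axis and vertical below 0.1 rad and value of joint bush below 0.005 m); the robot touches nothing.
It fails at once if the tyre was pushed (more than 4 N) (contact force between any of the fingers, the arm and tyre above 4 N).
It fails at once if the valve was pushed (more than 2 N) (contact force between any of the fingers, the arm and valve above 2 N).
It fails at once if the wheel was drawn off its stub axle (more than 10 mm) (value of joint bush above 0.01 m).
It fails at once if a bystander was moved (distance of any of bottle, rim_tape, tyre_lever_a_centre, tyre_lever_b_centre from where it was at the start of the episode above 0.03 m).
It also fails if it takes over 67 s, if anything falls off the work surface, if the arm or the gripper's body presses on something with over 40 N, if the wrist force passes 120 N, or if a joint passes its speed limit or range.

## Working session

There is one attempt and no reset: what is moved stays moved. The work goes in short steps, Python scripts to look and compute and a shell command to move; the robot and the scene stay as the last step left them, time stands still between calls to the robot, and variables do not carry over. Pictures are saved under pics/ and viewed, at most 10 in all, crops included, and the job is handed in when it is done.

```bash
ls && mkdir -p pics
python3 - <<'E'
from bench import r
import cv2,numpy as np
s=r.read_state();print(s)
a=[]
for n in("scene","top"):
    c=r.camera(n);cv2.imwrite(f"pics/{n}0.png",c["pixels"]);print(n,c["fovy"],c["cx"],c["cy"],np.round(c["world_to_cam"],3).tolist())
E
```

```text
pics
{'time': 0.0, 'joint_positions': array([-1.2724919 ,  0.61593162, -0.01260519,  1.42486137,  0.00810554,
        1.10339734, -0.04037821]), 'qd': array([-0.00066811, -0.00059988, -0.00066191, -0.00016085, -0.00047906,
        0.00022945, -0.000581  ]), 'joint_efforts': array([ 2.73888400e-04, -4.58943987e+01,  2.09618085e-01, -1.65741563e+01,
       -6.09949138e-02,  2.07891315e-02,  2.23441798e-04]), 'tcp_pos': array([0.20718655, 0.61529604, 0.22548557]), 'tcp_rot': array([ 1.61648977e-01,  9.86847499e-01, -1.26054274e-03, -1.82394791e-04]), 'force': array([-0.21657306,  0.07580462,  0.03180685]), 'wrist_torque': array([-0.04308548, -0.01596472, -0.03930649]), 'gripper_force': 0.0, 'width': 1.0004200371199172}
scene 45.836261459397086 317.4200701776199 251.04677412330835 [[0.533, -0.846, 0.015, -0.22], [-0.582, -0.379, -0.72, 0.473], [0.615, 0.375, -0.694, 0.94], [0.0, 0.0, 0.0, 1.0]]
top 53.47026332034154 327.0043206631968 238.97672334526854 [[-0.001, -1.0, -0.002, 0.094], [-0.979, 0.002, -0.202, 0.6], [0.202, 0.002, -0.979, 1.071], [0.0, 0.0, 0.0, 1.0]]
```

View pics/scene0.png

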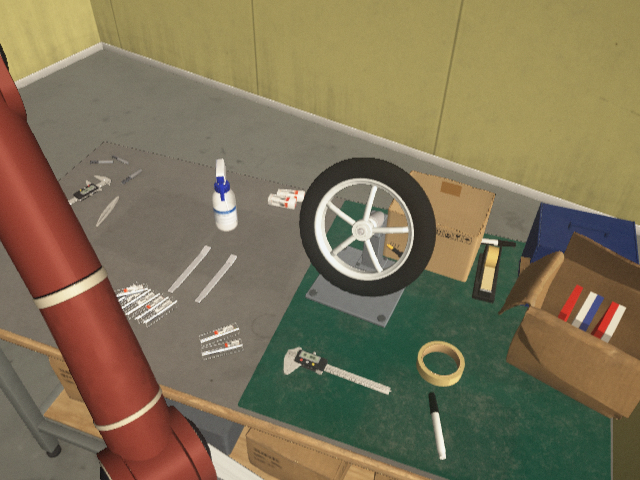

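View pics/top0.png

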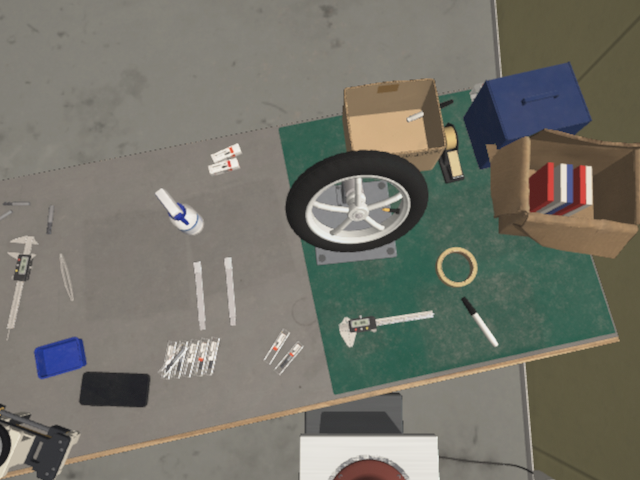

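The valve (black stem, brass end) appears on the wheel's right: top ≈(390,211), scene ≈(392,249). Bottle, levers and tape stand clear. I'll zoom in on the wheel in both views.

Run:
```python
import cv2,numpy as np
a=cv2.imread("pics/scene0.png")[150:340,290:445];b=cv2.imread("pics/top0.png")[140:275,280:435]
a=cv2.resize(a,None,fx=2.58,fy=2.58,interpolation=cv2.INTER_CUBIC);b=cv2.resize(b,None,fx=2.58,fy=2.58,interpolation=cv2.INTER_CUBIC)
o=np.zeros((max(a.shape[0],b.shape[0]),800,3),np.uint8);o[:a.shape[0],:a.shape[1]]=a;o[:b.shape[0],400:400+b.shape[1]]=b
cv2.imwrite("pics/z0.png",o)
```

```text
(no output)
```

View pics/z0.png

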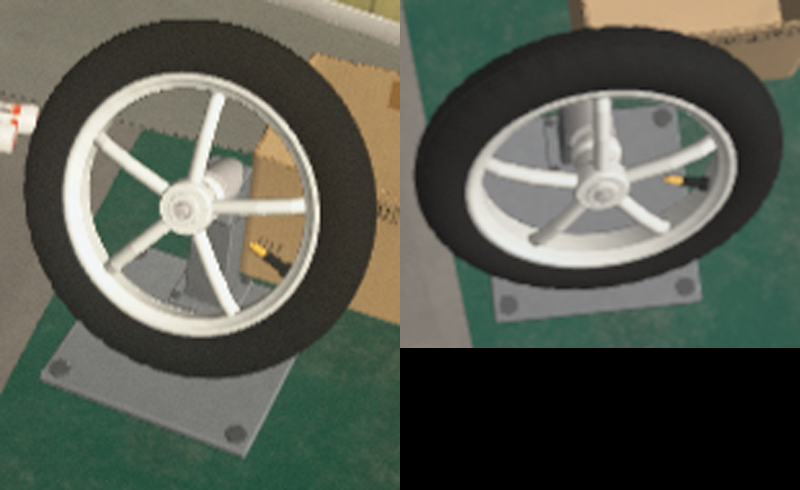

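Crop: axle end at scene-crop (183,210) / top-crop (202,191), brass tip at (252,244) / (267,180), with five clear spoke ends in each view. The valve lies between the right and lower-right spokes. Next I triangulate these.

```bash
cat > h.py <<'E'
import numpy as np,cv2
from bench import r
def P(c):
    f=240/np.tan(np.radians(c["fovy"]/2));K=np.array([[f,0,c["cx"]],[0,f,c["cy"]],[0,0,1]])
    return K@np.array(c["world_to_cam"])[:3]
def tri(Pa,Pb,a,b):
    X=cv2.triangulatePoints(Pa,Pb,np.float64(a).T,np.float64(b).T);return (X[:3]/X[3]).T
def frame(C,psi):
    # hub frame columns: axle(back,25 down), y left, z up along wheel
    h=np.array([np.cos(psi),np.sin(psi),0]);t=np.radians(25);u=np.array([0,0,1.])
    x=h*np.cos(t)-u*np.sin(t);z=h*np.sin(t)+u*np.cos(t);return np.c_[x,np.cross(z,x),z]
E
python3 - <<'E'
from h import *
A=P(r.camera("scene"));B=P(r.camera("top"))
a=np.array([(183,210),(252,244),(217,97),(97,140),(110,270),(236,312),(303,207)])/2.58+[290,150]
b=np.array([(202,191),(267,180),(201,100),(87,168),(135,242),(265,228),(313,144)])/2.58+[280,140]
X=tri(A,B,a,b);print(np.round(X,4))
for p,q in((A,a),(B,b)):
    y=np.c_[X,np.ones(7)]@p.T;print(np.abs(y[:,:2]/y[:,2:]-q).max(1).round(2))
S=X[2:];m=S.mean(0);n=np.linalg.svd(S-m)[2][2];n*=np.sign(n[0]);print("mean",m,"n",n,"tilt",np.degrees(np.arcsin(-n[2])),"psi",np.arctan2(n[1],n[0]),np.linalg.norm(S-m,axis=1))
psi=np.arctan2(n[1],n[0])
# plate front edge
f=lambda M,uv,z:np.linalg.solve(M[:,[0,1,3]]@np.eye(3)+np.outer(M[:,2]*z,[0,0,1]),[*uv,1])
for M,uvs in((A,[(42/2.58+290,378/2.58+150),(244/2.58+290,456/2.58+150)]),(B,[(97/2.58+280,322/2.58+140),(302/2.58+280,299/2.58+140)])):
    q=[(lambda v:v[:2]/v[2])(f(M,u,.005)) for u in uvs];print(q,np.linalg.norm(q[0]-q[1]),"psi",np.arctan2(*(q[0]-q[1])[::-1])-np.pi/2)
for ps in(psi,):
    R=frame(m,ps);C=X[0]+R[:,0]*.03;print("C",C);L=(X-C)@R;print(L.round(4),np.degrees(np.arctan2(-L[:,1],L[:,2])))
E
```

```text
[[ 0.6252  0.0274  0.1952]
 [ 0.6409 -0.0295  0.1736]
 [ 0.6762  0.0317  0.2764]
 [ 0.6392  0.1201  0.2177]
 [ 0.6003  0.0805  0.1184]
 [ 0.6127 -0.0341  0.1202]
 [ 0.6588 -0.0616  0.2168]]
[0.31 0.03 0.03 0.02 0.18 0.43 0.16]
[0.36 0.04 0.04 0.03 0.2  0.47 0.19]
mean [0.63743047 0.02731753 0.18991107] n [ 0.90855333  0.09778547 -0.40616358] tilt 23.964063371325054 psi 0.1072149504012245 [0.09492396 0.09689316 0.09652696 0.09613543 0.09533326]
[array([0.54949691, 0.11643818]), array([ 0.56913568, -0.077598  ])] 0.1950274884354061 psi 0.10086839590604302
[array([0.54629159, 0.11646313]), array([ 0.56827377, -0.0803678 ])] 0.19805462194088677 psi 0.1112196358362707
C [0.65224299 0.0303278  0.18249845]
[[-0.03   -0.     -0.    ]
 [-0.0122 -0.0582 -0.0155]
 [-0.018  -0.0012  0.0953]
 [-0.0179  0.0907  0.0305]
 [-0.0149  0.0554 -0.0777]
 [-0.0156 -0.0598 -0.076 ]
 [-0.0175 -0.0921  0.0297]] [ 172.46642958  104.92496147    0.74001847  -71.419841   -144.49872436
  141.82002451   72.11931398]
```

Estimates agree: centre ≈ (0.648, 0.0285, 0.185), yaw ≈ 0.107, spokes at about 0, ±72 and ±144°. That puts the valve at about 108° (1.88 rad). I'll turn the wheel counter-clockwise by pushing spokes from openings that don't hold the valve. First I shut the fingers and stage the arm in front of the wheel.

```bash
cat >> h.py <<'E'
from scipy.spatial.transform import Rotation as Ro
C=np.array([.648,.0285,.185]);PSI=.107
H=frame(C,PSI)
def pose():
    s=r.read_state();return s,np.array(s["tcp_pos"]),Ro.from_quat(s["tcp_rot"])
def show(targ=None,down=25,world=None):
    "fingertip in hub frame, offset (tool mm) to target, turn to orientation (z = 'down' deg below horizon, y left)"
    s,p,R=pose();M=R.as_matrix();tip=p+M[:,2]*.008
    L=(tip-C)@H*1000;print("t",round(s["time"],2),"tip hub mm",L.round(1),"F",np.array(s["force"]).round(2),"Fhub",(np.array(s["force"])@H).round(2),"w",round(s["width"],2))
    print("tool in hub\n",(H.T@M).round(3))
    t=np.radians(down);h=np.array([np.cos(PSI),np.sin(PSI),0]);u=np.array([0,0,1.])
    z=h*np.cos(t)-u*np.sin(t);y=np.array([-np.sin(PSI),np.cos(PSI),0]);T=np.c_[np.cross(y,z),y,z]
    print("rotvec deg",np.degrees((R.inv()*Ro.from_matrix(T)).as_rotvec()).round(1), "q",np.array(s["joint_positions"]).round(2))
    if targ is not None: world=C+H@(np.array(targ)/1000)
    if world is not None: print("offset now",(M.T@(world-tip)*1000).round(1))
E
python3 -m inch '{"offset":[[0,0,-55],[0,0,-55],[-33,-41,-4],[-33,-41,-4],[-33,-41,-4],[-33,-41,-4],[-33,-41,-4],[-33,-41,-4],[-33,-41,-4],[-33,-41,-4]],"dr":[[0,0,0],[0,0,0],[0,0,0],[0,0,0],[0,0,0],[0,0,0],[0,0,0],[0,0,0],[0,0,0],[0,0,0]]}' -1 10
python3 -m inch '{"offset":[[-33,-41,-4],[-33,-41,-4],[-33,-41,-4],[-33,-41,-4],[0,0,0],[0,0,0],[0,0,0],[0,0,0],[0,0,0],[0,0,0]],"dr":[[0,0,0],[0,0,0],[0,0,0],[0,0,0],[0,0,-8.4],[0,0,-8.4],[0,0,-8.4],[0,-10,0],[0,-10,0],[0,-10,0]]}'
python3 -c "
from h import *
show([-80,-35,-60])"
```

```text
time: 1.45
tcp_pos: [0.3532, 0.2191, 0.3688]
tcp_rot: [0.162, 0.987, 0.0, 0.0]
force: [0.5, -0.9, -0.3]
width: 0.012
gripper_force: 0.0
time: 2.7
tcp_pos: [0.4256, 0.0234, 0.3853]
tcp_rot: [-0.055, 0.963, 0.015, 0.262]
force: [-0.5, -0.1, -0.3]
width: 0.002
gripper_force: 0.0
t 2.7 tip hub mm [-278.9   18.7   83.3] F [-0.54 -0.07 -0.29] Fhub [-0.38 -0.01 -0.49] w 0.0
tool in hub
 [[-0.568 -0.008  0.823]
 [-0.007  1.     0.005]
 [-0.823 -0.003 -0.568]]
rotvec deg [  0.4 -34.6   0.3] q [-0.41 -0.15  0.26  2.12  0.09  0.64  1.49]
offset now [  5.3 -54.8 244.9]
```

```bash
python3 -m inch '{"offset":[[-17,0,10],[-17,0,10],[-15,0,12],[-15,0,12],[0,0,0],[0,0,0]],"dr":[[0,-8.6,0],[0,-8.6,0],[0,-8.6,0],[0,-8.6,0],[0,0,0],[0,0,0]]}'
python3 -c "
from h import *
show([-60,-25,-60])"
```

```text
time: 3.45
tcp_pos: [0.475, 0.0258, 0.4005]
tcp_rot: [-0.051, 0.896, 0.019, 0.44]
force: [-0.1, -0.4, 0.2]
width: 0.003
gripper_force: 0.0
t 3.45 tip hub mm [-239.4   15.7  120.7] F [-0.14 -0.39  0.22] Fhub [-0.26 -0.38  0.12] w 0.0
tool in hub
 [[-0.221  0.004  0.975]
 [-0.009  1.    -0.006]
 [-0.975 -0.01  -0.221]]
rotvec deg [ -0.3 -12.8   0.5] q [-0.36 -0.15  0.22  2.32  0.75  0.09  0.83]
offset now [137.  -38.2 215.1]
```

```bash
python3 -m inch '{"offset":[[23,-2,36],[23,-2,36],[23,-2,36],[23,-2,36],[23,-2,36],[23,-2,36],[0,0,0],[0,0,0],[0,0,0]],"dr":[[0,0,0],[0,0,0],[0,0,0],[0,0,0],[0,0,0],[0,0,0],[0,-6,0],[0,-6,0],[0,0,0]]}'
python3 - <<'E'
from h import *
show([-60,0,-60])
c=r.camera("scene");cv2.imwrite("pics/s1.png",cv2.resize(c["pixels"][120:360,200:520],None,fx=2,fy=2))
c=r.camera("wrist");cv2.imwrite("pics/w1.png",c["pixels"]);print(c["fovy"],c["cx"],c["cy"],np.round(c["tool_from_camera"],3).tolist())
E
```

```text
time: 4.58
tcp_pos: [0.5038, -0.0264, 0.3549]
tcp_rot: [-0.018, 0.888, -0.039, 0.457]
force: [0.3, -0.7, 0.3]
width: 0.01
gripper_force: 0.0
t 4.58 tip hub mm [-199.3  -40.3   89.5] F [ 0.26 -0.68  0.26] Fhub [ 0.05 -0.7   0.31] w 0.01
tool in hub
 [[-0.188  0.136  0.973]
 [-0.006  0.99  -0.14 ]
 [-0.982 -0.032 -0.185]]
rotvec deg [ -8.  -10.8   1.1] q [-0.38 -0.02  0.33  2.4   2.68  0.22 -1.08]
offset now [120.4  63.7 157.5]
65.04979982654179 318.76108510350264 237.45979772150798 [[0.0, -0.954, -0.298, 0.085], [1.0, 0.001, -0.0, -0.0], [0.001, -0.298, 0.954, -0.157], [0.0, 0.0, 0.0, 1.0]]
```

View pics/s1.png

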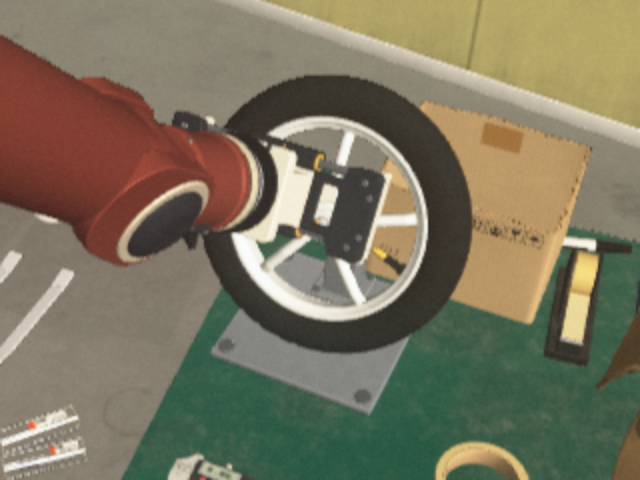

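View pics/w1.png

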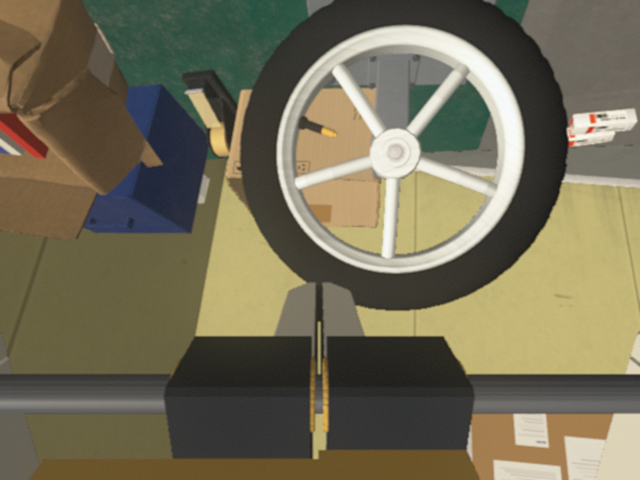

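The valve is still at the right. The wrist passed its singularity (q5 now near π), so rows were lost. That configuration allows more tilt, so I continue toward the pre-insert point.

```bash
python3 -m inch '{"offset":[[0,0,25],[5,8,25],[20,10,20],[20,10,20],[20,10,20],[20,10,20],[0,0,0]],"dr":[[0,0,0],[0,0,0],[0,0,0],[0,0,0],[0,0,0],[0,0,0],[0,0,0]]}'
python3 - <<'E'
from h import *
show([-60,0,-60])
E
```

```text
time: 5.55
tcp_pos: [0.5698, 0.0122, 0.2433]
tcp_rot: [-0.036, 0.89, -0.038, 0.453]
force: [0.8, -0.6, 0.0]
width: 0.005
gripper_force: 0.0
t 5.55 tip hub mm [-88.9  -8.8  17.7] F [ 0.83 -0.63  0.03] Fhub [ 0.67 -0.71  0.34] w 0.0
tool in hub
 [[-0.198  0.112  0.974]
 [-0.035  0.992 -0.121]
 [-0.98  -0.058 -0.192]]
rotvec deg [ -6.7 -11.3   2.7] q [ 0.36  0.41 -0.67  2.42  2.5   0.7  -0.9 ]
offset now [70.1 16.5 42. ]
```

Low positions run into the elbow's range (q4 = 2.42). The upper opening (0 to 72°) holds no valve and is easier to reach, so I'll push the 12 o'clock spoke left and down from there. First -70°, then back off, then on to -108°.

```bash
python3 -m inch '{"offset":[[-13,-7,10],[-13,-7,10],[-13,-7,10],[0,0,5],[0,0,5],[0,0,0]],"dr":[[0,0,0],[0,0,0],[0,0,0],[-3.5,-3,1.5],[-3.5,-3,1.5],[0,0,0]]}'
python3 - <<'E'
from h import *
show([-45,-34,50])
E
```

```text
time: 6.3
tcp_pos: [0.6251, -0.0092, 0.2537]
tcp_rot: [-0.042, 0.866, 0.026, 0.497]
force: [-0.3, 1.4, 0.2]
width: 0.006
gripper_force: 0.0
t 6.3 tip hub mm [-45.3 -35.1  50.2] F [-0.28  1.37  0.22] Fhub [-0.21  1.39  0.14] w 0.01
tool in hub
 [[-0.093  0.006  0.996]
 [ 0.007  1.    -0.005]
 [-0.996  0.007 -0.093]]
rotvec deg [-0.3 -5.3 -0.4] q [ 0.6   0.52 -0.78  2.33  2.83  0.68 -1.02]
offset now [0.2 1.1 0.4]
```

```bash
python3 -m inch '{"offset":[[0,0,12],[0,0,12],[0,0,12],[0,0,0]],"dr":[[0,0,0],[0,0,0],[0,0,0],[0,0,0]]}'
python3 - <<'E'
from h import *
show([-8,-25,57])
c=r.camera("wrist");cv2.imwrite("pics/w2.png",c["pixels"])
E
```

```text
time: 6.8
tcp_pos: [0.6575, -0.0037, 0.2376]
tcp_rot: [-0.042, 0.865, 0.029, 0.499]
force: [-0.2, 0.6, 0.6]
width: 0.006
gripper_force: 0.0
t 6.8 tip hub mm [ -8.8 -33.1  49.6] F [-0.16  0.63  0.57] Fhub [-0.32  0.64  0.48] w 0.01
tool in hub
 [[-0.088  0.002  0.996]
 [ 0.01   1.    -0.001]
 [-0.996  0.009 -0.088]]
rotvec deg [-0.1 -5.  -0.5] q [ 0.55  0.6  -0.76  2.27  2.82  0.7  -0.99]
offset now [-7.4  8.1  0.2]
```

View pics/w2.png

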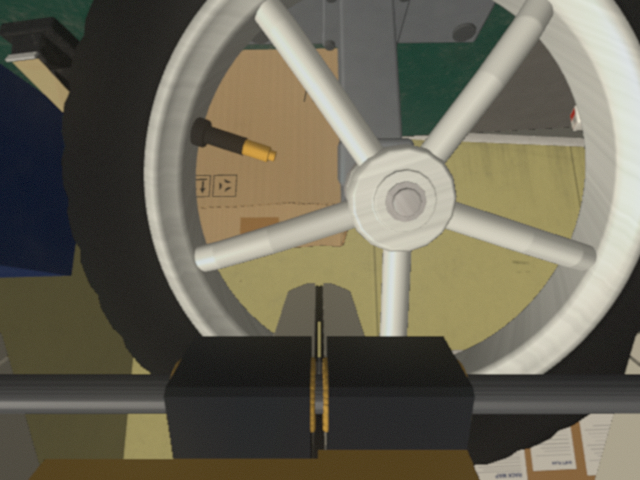

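The fingertip (tip ≈(322,285)) is in the valve-free opening beside the 12 o'clock spoke (≈(395,300)), and the valve is well away at (240,145). I'll push along the arc.

```bash
python3 -m inch '{"offset":[[-7,9,-1],[-2,7,0],[-2,7,0],[0,8,0],[0,8,0],[2.5,8.5,0],[2.5,8.5,0]],"dr":[[0,0,0],[0,0,0],[0,0,0],[0,0,0],[0,0,0],[0,0,0],[0,0,0]]}'
python3 - <<'E'
from h import *
show([-8,38.5,47.3])
E
```

```text
time: 7.72
tcp_pos: [0.653, 0.0518, 0.244]
tcp_rot: [-0.042, 0.865, 0.028, 0.499]
force: [-1.5, -4.7, 1.0]
width: 0.004
gripper_force: 1.7
t 7.72 tip hub mm [-10.2  22.6  55.9] F [-1.52 -4.71  1.03] Fhub [-2.26 -4.52  0.08] w 0.0
tool in hub
 [[-0.087  0.003  0.996]
 [ 0.01   1.    -0.002]
 [-0.996  0.009 -0.087]]
rotvec deg [-0.1 -5.  -0.5] q [ 0.4   0.57 -0.74  2.28  2.68  0.75 -0.97]
offset now [ 8.5 15.8  2.9]
```

```bash
python3 -m inch '{"offset":[[4.5,8,1],[4.5,8,1],[5,4,1],[5,4,0],[-8,-3,0],[0,0,0],[0,0,0],[0,0,0],[0,0,0]],"dr":[[0,0,0],[0,0,0],[0,0,0],[0,0,0],[0,0,0],[0,0,0],[0,0,0],[0,0,0],[0,0,0]]}'
python3 - <<'E'
from h import *
show([-8,46.9,37.8])
c=r.camera("wrist");cv2.imwrite("pics/w3.png",c["pixels"])
c=r.camera("scene");cv2.imwrite("pics/s3.png",c["pixels"])
c=r.camera("top");cv2.imwrite("pics/t3.png",c["pixels"])
E
```

```text
time: 8.85
tcp_pos: [0.648, 0.0723, 0.2331]
tcp_rot: [-0.042, 0.865, 0.029, 0.499]
force: [-0.0, -0.2, 0.4]
width: 0.008
gripper_force: 0.0
t 8.85 tip hub mm [-8.2 43.5 44.9] F [-0.   -0.22  0.42] Fhub [-0.2  -0.22  0.37] w 0.01
tool in hub
 [[-0.088  0.002  0.996]
 [ 0.009  1.    -0.001]
 [-0.996  0.009 -0.088]]
rotvec deg [-0.1 -5.  -0.5] q [ 0.34  0.59 -0.73  2.3   2.64  0.81 -0.97]
offset now [7.1 3.3 0.8]
```

View pics/w3.png

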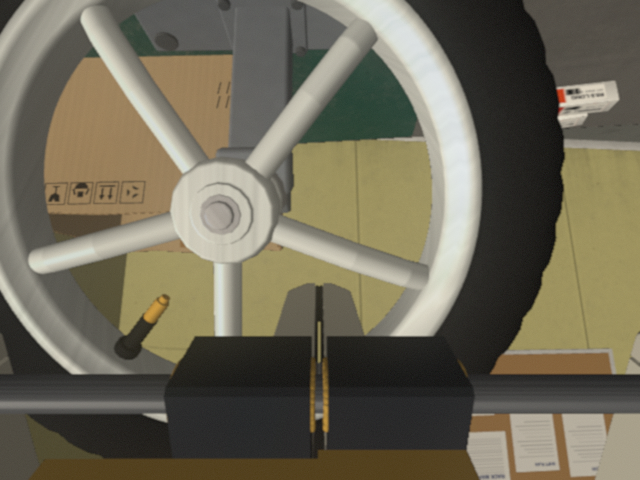

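The first push turned the valve to upper right: tip at (165,298) in the upside-down wrist view, axle end at (218,215). The contact is off. I'll measure the valve angle with rays onto the wheel's plane.

```bash
cat >> h.py <<'E'
def wray(c,p,R,uv,xplane):
    "wrist pixel -> hub-frame (mm) on plane x=xplane mm"
    f=240/np.tan(np.radians(c["fovy"]/2));T=np.array(c["tool_from_camera"]);M=R.as_matrix()
    d=M@T[:3,:3]@np.array([(uv[0]-c["cx"])/f,(uv[1]-c["cy"])/f,1]);o=p+M@T[:3,3]
    o=H.T@(o-C)*1000;d=H.T@d;return o+d*(xplane-o[0])/d[0]
E
python3 - <<'E'
from h import *
s,p,R=pose();c=r.camera("wrist")
ax=wray(c,p,R,(218,215),-30);print("axle",ax)
for n,uv,x in(("tip",(166,297),0),("base",(127,348),0),("spL",(425,280),-6),("spR",(38,262),-6),("bl",(95,15),-6),("br",(368,35),-6)):
    L=wray(c,p,R,uv,x)-ax;print(n,L.round(1),np.hypot(*L[1:]).round(1),np.degrees(np.arctan2(-L[1],L[2])).round(1))
E
```

```text
axle [-30.           2.69957174  -1.82938713]
tip [ 30.  -37.4  46.4] 59.6 38.9
base [ 30.  -60.6  74.6] 96.1 39.1
spL [24.  91.7 36.4] 98.6 -68.4
spR [ 24.  -94.7  25.8] 98.2 74.8
bl [ 24.  -52.6 -81.4] 97.0 147.1
br [ 24.   62.  -72.7] 95.5 -139.5
```

```bash
python3 -m inch '{"offset":[[7,3.4,0.6],[5.6,3.2,0.5],[5.6,3.2,0.5],[6.2,2,0.5],[6.2,2,0.5],[7,2,0.5],[0,0,0]],"dr":[[0,0,0],[0,0,0],[0,0,0],[0,0,0],[0,0,0],[0,0,0],[0,0,0]]}'
python3 - <<'E'
from h import *
show([-8,60,0.5])
c=r.camera("wrist");cv2.imwrite("pics/w4.png",c["pixels"])
E
```

```text
time: 9.93
tcp_pos: [0.6289, 0.088, 0.1975]
tcp_rot: [-0.043, 0.866, 0.03, 0.497]
force: [-0.0, -0.6, 0.6]
width: 0.004
gripper_force: 0.5
t 9.93 tip hub mm [-8.7 61.2  5.2] F [-0.04 -0.58  0.63] Fhub [-0.35 -0.57  0.53] w 0.0
tool in hub
 [[-0.092 -0.002  0.996]
 [ 0.009  1.     0.002]
 [-0.996  0.009 -0.092]]
rotvec deg [ 0.1 -5.3 -0.5] q [ 0.28  0.67 -0.73  2.37  2.65  0.97 -1.01]
offset now [ 4.6 -1.3  1.2]
```

View pics/w4.png

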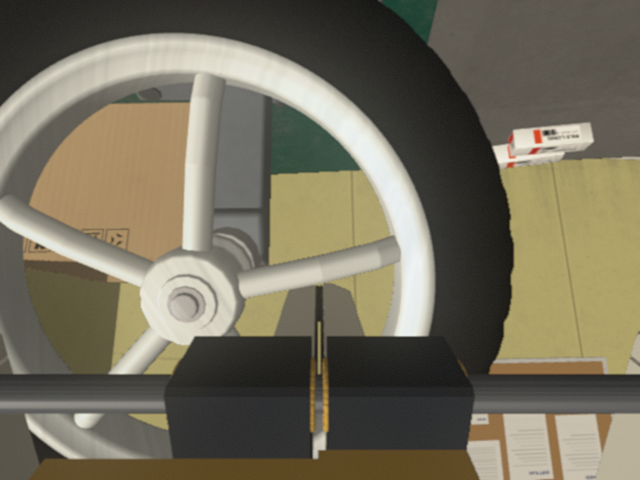

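The second push is under way. Spoke ends are at (393,250), (209,80), (10,211) and (90,418), the axle end at (185,304). I'll compute the angle.

Run:
```python
from h import *
s,p,R=pose();c=r.camera("wrist")
ax=wray(c,p,R,(185,304),-30);print("axle",ax)
for uv,k in(((393,250),-108),((209,80),180),((10,211),108),((90,418),36)):
    L=wray(c,p,R,uv,-6)-ax;a=np.degrees(np.arctan2(-L[1],L[2]));print(L.round(1),np.hypot(*L[1:]).round(1),a.round(1),"valve",((a-k+180)%360-180).round(1))
```

```text
axle [-30.           3.58490347  -2.94285932]
[ 24.   92.7 -16.9] 94.2 -100.3 valve 7.7
[ 24.    9.9 -94. ] 94.5 -174.0 valve 6.0
[ 24.  -87.1 -37.2] 94.7 113.2 valve 5.2
[ 24.  -64.7  73.3] 97.8 41.4 valve 5.4
```

```bash
python3 -m inch '{"offset":[[2.2,0,0.2],[2.1,0,0.2],[0,0,0],[0,0,0]],"dr":[[0,0,0],[0,0,0],[0,0,0],[0,0,0]]}'
python3 - <<'E'
from h import *
show([-8,60,0.5])
c=r.camera("wrist");A=c["pixels"];cv2.imwrite("pics/w5.png",A)
E
```

```text
time: 10.52
tcp_pos: [0.6285, 0.0874, 0.1957]
tcp_rot: [-0.043, 0.865, 0.029, 0.499]
force: [-1.9, 2.7, 2.5]
width: 0.007
gripper_force: 1.6
t 10.53 tip hub mm [-8.4 60.6  3.4] F [-1.9   2.75  2.5 ] Fhub [-2.5   2.93  1.59] w 0.01
tool in hub
 [[-0.087  0.     0.996]
 [ 0.009  1.     0.001]
 [-0.996  0.009 -0.087]]
rotvec deg [ 0.  -5.  -0.5] q [ 0.27  0.68 -0.73  2.37  2.66  0.99 -1.01]
offset now [ 2.9 -0.6  0.7]
```

View pics/w5.png

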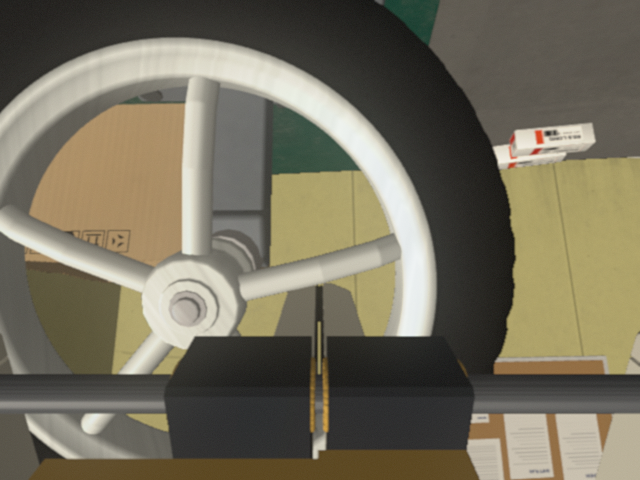

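The wheel has turned slightly further and the arm is yielding under the push. I have one view left, so from here I detect spokes numerically: sample circles in the wrist image and project the brass tip in the fixed views.

```bash
cat >> h.py <<'E'
def spokes(img,c,p,R,ctr,rs=(60,66,72,78)):
    f=240/np.tan(np.radians(c["fovy"]/2));T=np.array(c["tool_from_camera"]);M=R.as_matrix();out=[]
    hsv=cv2.cvtColor(img,cv2.COLOR_BGR2HSV);o=[]
    for rr in rs:
        x=-13.5 if rr<=60 else -13.5+(rr-60)*4/26
        th=np.radians(np.arange(100,260,.25));L=np.c_[np.full(len(th),x),ctr[0]-rr*np.sin(th),ctr[1]+rr*np.cos(th)]/1000
        q=((C+L@H.T-p)@M-T[:3,3])@T[:3,:3];u=np.c_[f*q[:,0]/q[:,2]+c["cx"],f*q[:,1]/q[:,2]+c["cy"]].round().astype(int)
        ok=(u[:,0]>=0)&(u[:,0]<640)&(u[:,1]>=0)&(u[:,1]<335)
        v=np.zeros(len(th),bool);v[ok]=[(hsv[b,a,1]<60)&(hsv[b,a,2]>135) for a,b in u[ok]]
        e=np.flatnonzero(np.diff(np.r_[0,v,0]));o.append([(round(float(100+.25*(a+b-1)/2),1),round(float((b-a)*.25),1)) for a,b in zip(e[::2],e[1::2]) if b-a>16])
    return o
def brass():
    for n in("scene","top"):
        c=r.camera(n);w=C+H@[0,.0027,.058];a=P(c)@[*w,1];a=a[:2]/a[2]
        h=cv2.cvtColor(c["pixels"],cv2.COLOR_BGR2HSV);m=cv2.inRange(h,(12,150,120),(30,255,255))
        y0,x0=int(a[1])-40,int(a[0])-40;k,_,st,ce=cv2.connectedComponentsWithStats(m[y0:y0+80,x0:x0+80])
        print(n,"expected at top",a.round(1),[(int(st[i,4]),(ce[i]+[x0,y0]).round(1).tolist()) for i in range(1,k) if st[i,4]>3])
E
python3 - <<'E'
from h import *
s,p,R=pose();c=r.camera("wrist")
for row in spokes(c["pixels"],c,p,R,(3,-2.5)):print(row)
brass()
E
```

```text
[(109.9, 11.0), (182.6, 9.5), (256.4, 7.0)]
[(110.1, 10.0), (182.8, 8.2), (256.4, 7.0)]
[(110.2, 8.8), (182.9, 8.0), (256.6, 6.5)]
[(110.4, 8.0), (183.0, 7.2), (256.8, 6.2)]
scene expected at top [370.7 202.9] [(17, [374.3, 199.4])]
top expected at top [355.8 186.9] []
```

```bash
python3 -m inch '{"offset":[[2,0,0.2],[0,0,0],[0,0,0]],"dr":[[0,0,0],[0,0,0],[0,0,0]]}'
python3 - <<'E'
from h import *
show([-8,60,0.5])
s,p,R=pose();c=r.camera("wrist")
for row in spokes(c["pixels"],c,p,R,(3,-2.5)):print(row)
E
```

```text
time: 11.1
tcp_pos: [0.6274, 0.0864, 0.1929]
tcp_rot: [-0.042, 0.865, 0.029, 0.498]
force: [-0.8, 2.2, 2.3]
width: 0.002
gripper_force: 1.4
t 11.1 tip hub mm [-8.3 59.8  0.4] F [-0.78  2.22  2.27] Fhub [-1.45  2.29  1.83] w 0.0
tool in hub
 [[-0.089  0.002  0.996]
 [ 0.009  1.    -0.001]
 [-0.996  0.009 -0.089]]
rotvec deg [-0.1 -5.1 -0.5] q [ 0.27  0.68 -0.73  2.38  2.66  0.99 -1.01]
offset now [-0.1  0.2  0.3]
[(106.1, 11.0), (178.6, 9.5), (254.1, 11.5)]
[(106.0, 9.8), (178.8, 8.2), (254.1, 10.5)]
[(106.5, 8.8), (179.0, 7.8), (254.0, 9.8)]
[(106.4, 8.0), (179.0, 7.2), (253.9, 8.5)]
```

The valve is now within about 1° of the top. I lift off the spoke, then withdraw straight out.

```bash
python3 -m inch '{"offset":[[-5,0,0],[-7,0,0],[0,0,0],[0,0,0],[0,0,-15],[0,0,-30],[0,0,-30],[0,0,-30],[0,0,0],[0,0,0]],"dr":[[0,0,0],[0,0,0],[0,0,0],[0,0,0],[0,0,0],[0,0,0],[0,0,0],[0,0,0],[0,0,0],[0,0,0]]}'
python3 - <<'E'
from h import *
show()
s,p,R=pose();c=r.camera("wrist")
for row in spokes(c["pixels"],c,p,R,(3,-2.5)):print(row)
brass()
a=c["pixels"];b=r.camera("top")["pixels"][130:290,270:470];b=cv2.resize(b,(400,320));a=cv2.resize(a,(400,300))
o=np.zeros((320,800,3),np.uint8);o[:300,:400]=a;o[:,400:]=b;cv2.imwrite("pics/f.png",o)
E
```

```text
time: 12.4
tcp_pos: [0.5754, 0.0856, 0.2632]
tcp_rot: [-0.043, 0.869, 0.028, 0.491]
force: [-0.5, 0.9, 0.4]
width: 0.008
gripper_force: 0.0
t 12.4 tip hub mm [-85.   64.5  42.1] F [-0.52  0.92  0.35] Fhub [-0.52  0.97  0.14] w 0.01
tool in hub
 [[-0.105  0.001  0.994]
 [ 0.008  1.    -0.   ]
 [-0.994  0.008 -0.105]]
rotvec deg [-0.  -6.  -0.5] q [ 0.61  0.69 -1.34  2.42  2.26  1.08 -0.61]
[(106.9, 10.0), (178.0, 8.8), (254.0, 11.2)]
[(107.0, 9.2), (178.4, 8.0), (253.6, 11.0)]
[(107.1, 8.5), (178.6, 7.5), (253.8, 9.2)]
[(107.2, 7.8), (178.8, 6.8), (254.0, 8.8)]
scene expected at top [370.7 202.9] []
top expected at top [355.8 186.9] []
```

View pics/f.png

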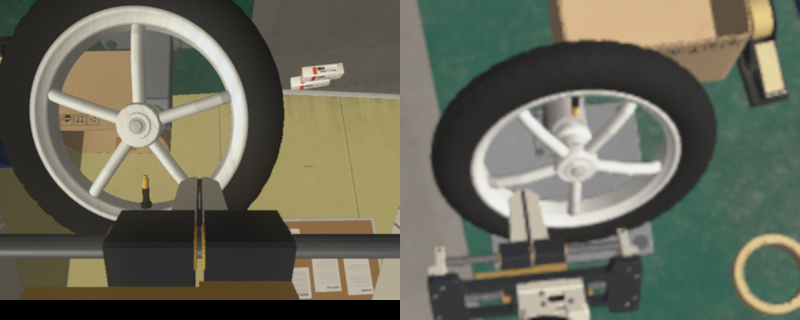

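The valve stands close to the top: brass tip at (145,176) in the left panel, hub at (138,126). I'll check the offset by casting rays, using both the brass and the axle.

Run:
```python
from h import *
s,p,R=pose();c=r.camera("wrist");h=cv2.cvtColor(c["pixels"],cv2.COLOR_BGR2HSV)
m=cv2.inRange(h[260:320,200:265],(8,120,90),(30,255,255));k,_,st,ce=cv2.connectedComponentsWithStats(m)
i=1+st[1:,4].argmax();b=ce[i]+[200,260];print(b,st[i],"top y",st[i,1]+260)
g=cv2.HoughCircles(cv2.GaussianBlur(cv2.cvtColor(c["pixels"],cv2.COLOR_BGR2GRAY),(3,3),0)[160:245,175:265],cv2.HOUGH_GRADIENT,1,50,param1=100,param2=15,minRadius=6,maxRadius=40);print(g)
ax0=(221,201)
for ax in(ax0,)+(tuple((g[0,0,:2]+[175,160])) ,) if g is not None else (ax0,):
    for xp in (-30,-26):
        A=wray(c,p,R,ax,xp);L=wray(c,p,R,b,0);D=L-A;print(ax,"axle",A.round(1),"brass",L.round(1),"diff",D.round(1),np.degrees(np.arctan2(-D[1],D[2])).round(1))
```

```text
[231.60869565 292.54589372] [ 27  21  11  23 207] top y 281
[[[42.5 42.5 34.9]]]
(221, 201) axle [-30.    5.   -2.7] brass [ 0.   1.  66.2] diff [30.  -4.1 68.9] 3.4
(221, 201) axle [-26.    4.   -2.3] brass [ 0.   1.  66.2] diff [26.  -3.  68.5] 2.5
(np.float64(217.5), np.float64(202.5)) axle [-30.    2.9  -1.8] brass [ 0.   1.  66.2] diff [30.  -1.9 68. ] 1.6
(np.float64(217.5), np.float64(202.5)) axle [-26.    1.8  -1.4] brass [ 0.   1.  66.2] diff [26.  -0.8 67.6] 0.7
```

Brass and spokes agree: the valve tip is within about 3 mm of top, which is inside the 6 mm limit. I ease slightly off the joint limits, staying clear of the wheel, then hand in.

```bash
python3 -m inch '{"offset":[[0,0,10],[0,0,10],[0,0,0],[0,0,0]],"dr":[[0,0,0],[0,0,0],[0,0,0],[0,0,0]]}'
python3 - <<'E'
from h import *
show();print(r.hand_in())
E
```

```text
time: 13.15
tcp_pos: [0.5928, 0.0865, 0.2522]
tcp_rot: [-0.042, 0.87, 0.028, 0.491]
force: [0.6, 0.1, -0.3]
width: 0.008
gripper_force: 0.0
t 13.15 tip hub mm [-64.5  63.6  39.5] F [ 0.59  0.13 -0.28] Fhub [0.66 0.07 0.  ] w 0.01
tool in hub
 [[-0.107  0.003  0.994]
 [ 0.009  1.    -0.002]
 [-0.994  0.009 -0.107]]
rotvec deg [-0.1 -6.1 -0.5] q [ 0.59  0.73 -1.31  2.39  2.29  1.09 -0.6 ]
the job is handed in; nothing more can be done
None
```

I handed the job in at 13 s: two pushes on one spoke brought the valve to about 12 o'clock (measured within about 3 mm; 6 mm allowed), and the hand finished clear of the wheel; the hand-in gave no verdict.

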